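# Bring the green-lidded jar round to the front of the parts carousel

## Robot

A 7-joint arm with a two-finger parallel gripper is mounted at the origin on the work surface. World frame = base frame: x ahead of the robot, y to its left, z up, the work surface at z = 0. Lengths are in m, angles in degrees, forces in N, time in s.
With the tool pointing down it reaches from about 0.425 to 0.875 m from the base axis. Payload 4.7 kg.
Tool frame: the origin (TCP) lies at the very end of the fingers, on their centre line; the grasp point (between the pads) lies 19 mm behind it; z points along the fingers, y is the line along which they close (so a half turn about z gives the same grasp; the last joint's range is limited). The gripper opens to 87 mm and grips with 3 to 60 N. Pads are 19 mm wide; open, the fingers measure 117 mm over their backs; the gripper's body (75 mm by 190 mm) begins 51 mm behind the grasp point.
Start: joints at [-65.999, 18.392, -4.016, 83.108, 1.295, 78.541, -3.26], TCP at [0.256, 0.597, 0.223] pointing down, gripper open.
Joint ranges: [-163.93, 163.93], [-17.29, 119.83], [-79.2, 71.16], [3.27, 140.29], [-89.18, 269.18], [5.43, 117.66], [-154.24, 154.24]. Speed limits (degrees/s): [147.25, 147.25, 180, 180, 180, 180, 180].

## Interface

Orientations are given as [roll, pitch, yaw] about the fixed x, y, z axes, in that order (R = Rz(yaw) Ry(pitch) Rx(roll)).
In Python, from cell import telemetry, cams, env gives the robot as it stands.
- The arm moves only by the tool arm_command, never from a script. Its argument "series" is text: rows parted by semicolons, each of 5 numbers parted by spaces: the shift along the tool's x, y, z in mm, then the turn about the tool's z in rad, then the closure in counts, from 0 (fully open) to 255 (shut). A call has 1 to 20 rows; each row shifts and turns the commanded pose from where the row before left it, along the tool's axes as they then stand; what a row does not reach is not made up. A row lasts 1/12 s, in which the tool goes at most 41.7 mm and 7.16 degrees, less where a joint would pass 70% of its speed; a pose out of reach is approached as far as the arm can. A call is refused whole if a number of a shift passes 41.7 or a number of a turn 0.125, either way. A call with a gripper value outside its range is refused whole. The fingers move at their own pace and stop on an object; "squeeze" is the grip in N (left out, the last holds). Time passes only in rows, so rows that do not move let the fingers close. It gives the time, the measured TCP pose, the force, the opening and the grip force at its end, in the units of the state.
- telemetry.get_obs(): the state, without advancing time (a new reading comes with each control period).
- cams.read_camera(name): name is "scene" or "top" or "wrist"; returns the picture (400x640x3 uint8, blue, green, red); there is no depth.
- cams.calibration(name): a dict with "K" (3x3 intrinsics, pixels), "origin" and "rotation" of the camera in the world; the wrist camera has in their place "hand_eye" (4x4, takes a point from camera to tool coordinates, whose origin is the TCP and whose axes are the flange's). Camera axes: x right, y down, z forward; pixel columns grow to the right and rows downward; lengths in m; the calibration is good to about 2 mm. A picture is of the moment at which its call begins: read the wrist's pose just before it. calibration takes no time and is no camera call.
- env.sign_off(): hands the job in; it is judged then, once.
The state is a dict: "time_s": time; "qpos": joint angles; "joint_velocities": joint speeds; "effort": joint torques, N m; "tool_pos": TCP position; "tool_rot": TCP orientation; "force": force on the tool from outside, world axes, zero at the start; "wrist_torque": the same for the moment, N m; "grip_width": finger opening in m; "grasp_force": force on a finger pad.
Only numpy, scipy, OpenCV 4.12 (cv2) and the standard library are available. Lean on these libraries where they do the work, as an engineer would, in place of code of your own. Each camera call takes 0.05 s, during which the arm holds its last target. There are 200 camera calls.

## Task

Turn the revolving parts organizer by pushing its notched rim with a fingertip until the jar with the green lid faces front, centred on the front edge of the organizer's square base (the edge nearest you), and leave it at rest there. Turn it gently so that all six jars keep their places: do not touch, lift or shift any jar, and leave the hammer, wrench, screwdriver and parts bin where they lie.

Things in the scene. Friction and masses are not known exactly. Their poses are not given: they have to be found in the camera images.
- base: Fixed square base of the revolving parts organizer: dark wood, 320 x 320 mm, 18 mm thick, flat on the bench. Origin: centre of its underside, on the bench; z up. The tray turns about the vertical through the origin. Its -x side is the front edge, the one that looks to the robot (within 0.3 rad). A swivel bearing 150 mm across on it carries the tray 10 mm above its top.
- tray: Round plywood tray, 320 mm across, 24 mm thick, underside 28 mm and top 52 mm above the bench. Origin: on the turning axis at the underside; z up. It only turns about z, endlessly, either way, with slight friction (about 1 N at the rim), and stays where left; it coasts a few degrees at most after a calm push. Jars stand behind the solid rim midway between the notches.
- notch (a point): One of six equal finger notches in the tray's rim, at 30, 90, 150, 210, 270, 330 degrees counter-clockwise from the tray's +x; this one at 30. Open outward, upward and downward, 50 mm wide with straight parallel flanks, 26 mm deep (floor 134 mm, rim 160 mm from the axis). The point: mid-width, 147 mm from the axis, at mid-thickness (40 mm above the bench).
- jar_green: The wanted jar: short clear round jar, 56 mm across and 36 mm tall, with a GREEN screw lid, standing loose in a seat ring on the tray (6 mm high, 65 mm across, 2 mm of play). Origin: centre of its underside, which is 52 mm above the bench. It stands 98 mm from the turning axis at (-98, 0) mm in the tray's frame.
- jar_1: Jar like the green one but with a BLACK lid, loose in its seat ring on the tray at (-49, -85) mm in the tray's frame. Origin: centre of its underside.
- jar_2: Jar like the green one but with a BLACK lid, loose in its seat ring on the tray at (49, -85) mm in the tray's frame. Origin: centre of its underside.
- jar_3: Jar like the green one but with a BLACK lid, loose in its seat ring on the tray at (98, -0) mm in the tray's frame. Origin: centre of its underside.
- jar_4: Jar like the green one but with a BLACK lid, loose in its seat ring on the tray at (49, 85) mm in the tray's frame. Origin: centre of its underside.
- jar_5: Jar like the green one but with a BLACK lid, loose in its seat ring on the tray at (-49, 85) mm in the tray's frame. Origin: centre of its underside.
- hammer: Red steel claw hammer, 330 mm long, lying loose on the bench left of the organizer, at most 35 mm tall. Origin: mid-length, on the bench; x runs from the black grip to the head, whose claw and face reach 75 mm to either side. Leave alone.
- wrench: Chrome adjustable wrench, 205 mm long, 54 mm wide at the jaws, 13 mm tall, lying loose on the bench at the right front of the organizer. Origin: about mid-length, on the bench; x points to the jaws. Leave alone.
- screwdriver: Screwdriver with yellow plastic handle, 210 mm long, 26 mm thick, lying loose across the bench between the organizer and the robot. Origin: mid-length, on the bench; x points to the blade. Leave alone.
- parts_bin: Clear acrylic open parts bin with nuts in it, 100 x 150 mm, 55 mm tall, standing loose on the bench right of the organizer. Origin: centre of its underside. Leave alone.
Things that resemble listed ones, but are neither listed nor needed, are in the scene too. What is shaped like the jar_1 but blue, pink or purple is not meant.

How it is judged (in metres and radians):
On the way:
1. a fingertip pushes the tray round by its rim (contact force between the fingers and tray above 0.3 N and angular speed of tray above 0.03 rad/s).
At the end, for the whole second after the job is handed in: The green-lidded jar stands at the front, its centre within 15 mm of the base's centre line through the front edge; the tray is at rest, all jars upright within 10 mm of their places on the tray; hammer, wrench, screwdriver and bin within 20 mm of where they lay (y of jar_green in the frame of base between -0.015 and 0.015 m and x of jar_green in the frame of base below -0.08 m and angular speed of tray below 0.05 rad/s and x of jar_green in the frame of tray between -0.108 and -0.088 m and y of jar_green in the frame of tray between -0.01 and 0.01 m and x of jar_1 in the frame of tray between -0.059 and -0.039 m and y of jar_1 in the frame of tray between -0.0949 and -0.0749 m and x of jar_2 in the frame of tray between 0.039 and 0.059 m and y of jar_2 in the frame of tray between -0.0949 and -0.0749 m and x of jar_3 in the frame of tray between 0.088 and 0.108 m and y of jar_3 in the frame of tray between -0.01 and 0.01 m and x of jar_4 in the frame of tray between 0.039 and 0.059 m and y of jar_4 in the frame of tray between 0.0749 and 0.0949 m and x of jar_5 in the frame of tray between -0.059 and -0.039 m and y of jar_5 in the frame of tray between 0.0749 and 0.0949 m and angle between each of jar_green, jar_1, jar_2, jar_3, jar_4, jar_5's own z axis and vertical below 0.1 rad and distance of each of hammer, wrench, screwdriver, parts_bin from where it was at the start of the episode below 0.02 m); the robot touches nothing.
It fails at once if a jar is lifted, or shifted more than 10 mm on the tray, or tipped (height (world z) of any of jar_green, jar_1, jar_2, jar_3, jar_4, jar_5 above 0.06 m or not (x of jar_green in the frame of tray between -0.108 and -0.088 m and y of jar_green in the frame of tray between -0.01 and 0.01 m) or not (x of jar_1 in the frame of tray between -0.059 and -0.039 m and y of jar_1 in the frame of tray between -0.0949 and -0.0749 m) or not (x of jar_2 in the frame of tray between 0.039 and 0.059 m and y of jar_2 in the frame of tray between -0.0949 and -0.0749 m) or not (x of jar_3 in the frame of tray between 0.088 and 0.108 m and y of jar_3 in the frame of tray between -0.01 and 0.01 m) or not (x of jar_4 in the frame of tray between 0.039 and 0.059 m and y of jar_4 in the frame of tray between 0.0749 and 0.0949 m) or not (x of jar_5 in the frame of tray between -0.059 and -0.039 m and y of jar_5 in the frame of tray between 0.0749 and 0.0949 m) or angle between any of jar_green, jar_1, jar_2, jar_3, jar_4, jar_5's own z axis and vertical above 0.25 rad).
It fails at once if the robot touches a jar (more than 1 N) (contact force between any of the fingers, the arm and jar_green above 1 N or contact force between any of the fingers, the arm and jar_1 above 1 N or contact force between any of the fingers, the arm and jar_2 above 1 N or contact force between any of the fingers, the arm and jar_3 above 1 N or contact force between any of the fingers, the arm and jar_4 above 1 N or contact force between any of the fingers, the arm and jar_5 above 1 N).
It fails at once if the tray is flung round (faster than 3 rad/s) (angular speed of tray above 3 rad/s).
It fails at once if the hammer, wrench, screwdriver or parts bin is moved more than 20 mm or lifted (distance of any of hammer, wrench, screwdriver, parts_bin from where it was at the start of the episode above 0.02 m).
It also fails if it takes over 58 s, if anything falls off the work surface, if the arm or the gripper's body presses on something with over 40 N, if the wrist force passes 120 N, or if a joint passes its speed limit or range.

## Working session

There is one attempt and no reset: what is moved stays moved. The work goes in short steps, Python scripts to look and compute and a tool call to move; the robot and the scene stay as the last step left them, time stands still between calls to the robot, and variables do not carry over. Pictures are saved under pics/ and viewed, at most 10 in all, crops included, and the job is handed in when it is done.

Besides the shell and the picture viewer there is one more tool, called by a JSON object that holds its "fn" and its "kwargs". arm_command: Moves the arm, as the interface text tells. Its arguments: {"type":"object","properties":{"series":{"type":"string"},"squeeze":{"type":"number"}},"required":["series"]}

```bash
mkdir -p pics; python3 - <<'E'
from cell import telemetry, cams, env
import cv2
o=telemetry.get_obs();print({k:o[k] for k in('time_s','tool_pos','tool_rot','qpos','grip_width')})
for n in('scene','top'):
    cv2.imwrite(f'pics/{n}0.png',cams.read_camera(n));c=cams.calibration(n);print(n,c)
E
```

```text
{'time_s': 0.0, 'tool_pos': array([0.25581479, 0.59695446, 0.22148919]), 'tool_rot': array([-1.79893070e+02,  6.17948221e-03,  1.56811354e+02]), 'qpos': array([-65.99970761,  18.43792507,  -4.01609379,  83.17321963,
         1.29566711,  78.54106617,  -3.25873806]), 'grip_width': 0.08739665579123392}
scene {'K': array([[398.55535494,   0.        , 323.25206496],
       [  0.        , 398.55535494, 201.02390045],
       [  0.        ,   0.        ,   1.        ]]), 'origin': array([ 1.08637609, -0.13229076,  0.69790238]), 'rotation': array([-137.7080533 ,   -0.40052566,   74.2119098 ])}
top {'K': array([[511.24746712,   0.        , 313.33316862],
       [  0.        , 511.24746712, 190.55033272],
       [  0.        ,   0.        ,   1.        ]]), 'origin': array([ 0.44348305, -0.00184525,  1.1433923 ]), 'rotation': array([-174.98397818,    1.65841788,  -89.35045223])}
```

View pics/top0.png

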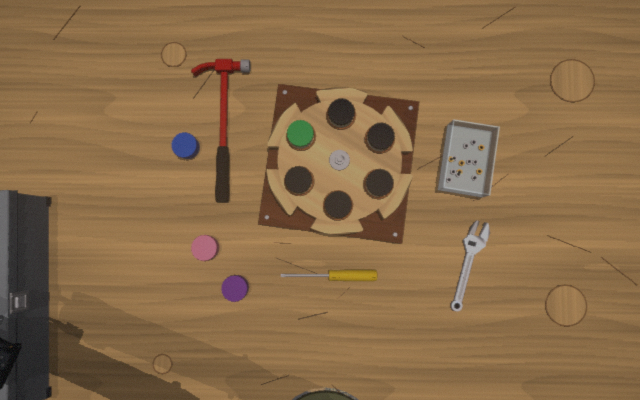

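View pics/scene0.png

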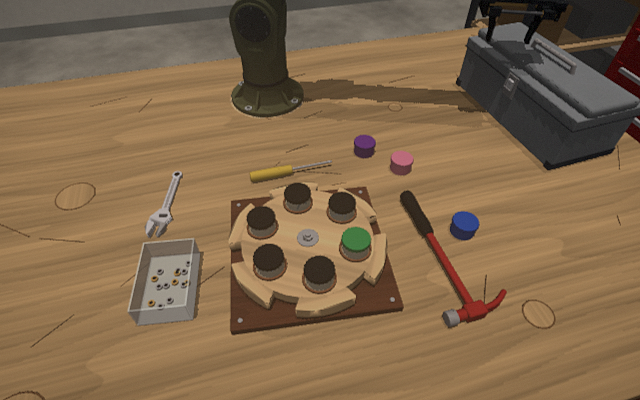

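```bash
cat > h.py <<'E'
from cell import telemetry, cams, env
import cv2, numpy as np
from scipy.spatial.transform import Rotation as R
def ray(n,px,z):
    c=cams.calibration(n); o=c['origin']
    d=R.from_euler('xyz',c['rotation'],degrees=True).as_matrix()@np.linalg.inv(c['K'])@np.array([px[0],px[1],1.])
    return (o+d*(z-o[2])/d[2])[:2]
def blobs(m,lo,hi):
    k,_,s,c=cv2.connectedComponentsWithStats(m.astype(np.uint8))
    return [(s[i,4],c[i],s[i,:4]) for i in range(1,k) if lo<s[i,4]<hi]
def measure(im,show=True):
    hsv=cv2.cvtColor(im,cv2.COLOR_BGR2HSV); H,S,V=[hsv[...,i].astype(int) for i in range(3)]
    roi=np.zeros(H.shape,bool); roi[70:255,250:430]=1
    g=blobs(roi&(H>45)&(H<80)&(S>100),200,1500)
    b=blobs(roi&(V<62)&(S<110),200,1500)
    br=(roi&(V<110)&(V>25)&(S>110)&((H<14)|(H>170))).astype(np.uint8)
    br=cv2.morphologyEx(br,cv2.MORPH_OPEN,np.ones((3,3)))
    return g,b,br
E
python3 - <<'E'
from h import *
im=cv2.imread('pics/top0.png');g,b,br=measure(im)
for x in g+b: print(x[0],x[1].round(1),x[2],ray('top',x[1],.088).round(4))
print(im[225,275],im[100,290],im[205,338])
pts=np.argwhere(br)[:,::-1].astype(np.float32); r=cv2.boxPoints(cv2.minAreaRect(pts)); print(r)
W=np.array([ray('top',p,.018) for p in r]);print(W.round(4),W.mean(0))
for i in range(4): d=W[(i+1)%4]-W[i];print(np.hypot(*d),np.degrees(np.arctan2(d[1],d[0])))
c=b
P=np.array([ray('top',x[1],.088) for x in g+b])
print('centre',P.mean(0)); print([(np.hypot(*(p-P.mean(0))).round(4),np.degrees(np.arctan2(*(p-P.mean(0))[::-1])).round(1)) for p in P])
cv2.imwrite('pics/crop0.png',cv2.resize(im[70:255,250:430],None,fx=3,fy=3,interpolation=cv2.INTER_CUBIC))
E
```

```text
538 [299.7 132.9] [287 120  27  27] [0.6568 0.0597]
525 [340.8 111.9] [328  99  26  27] [ 0.702 -0.026]
516 [380.3 136.1] [368 124  26  26] [ 0.6509 -0.1086]
363 [297.1 179.3] [285 168  26  25] [0.5591 0.0637]
432 [379.  181.9] [367 170  25  26] [ 0.5549 -0.1059]
242 [337.1 204.1] [325 192  26  26] [ 0.5081 -0.0196]
[42 63 95] [40 57 92] [47 55 63]
[[257.7711  224.97989]
 [275.335    83.29772]
 [418.85666 101.08966]
 [401.29276 242.77182]]
[[ 0.4647  0.1535]
 [ 0.7842  0.1204]
 [ 0.7444 -0.2014]
 [ 0.4293 -0.1613]] [ 0.60563417 -0.02219621]
0.32121928377487013 -5.918406365073946
0.3243003798743094 -97.0453627505648
0.31760770361514185 172.73591952705672
0.3167901894571886 83.59703453956989
centre [ 0.60530299 -0.02278735]
[(np.float64(0.0973), np.float64(58.0)), (np.float64(0.0968), np.float64(-1.9)), (np.float64(0.0972), np.float64(-62.0)), (np.float64(0.0981), np.float64(118.1)), (np.float64(0.0972), np.float64(-121.2)), (np.float64(0.0973), np.float64(178.1))]
```

View pics/crop0.png

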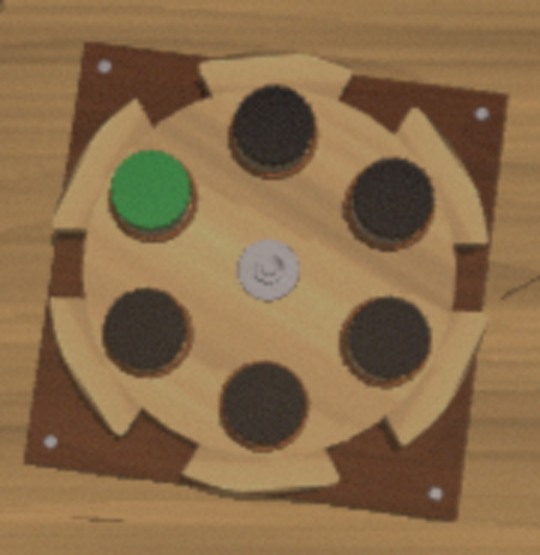

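The top view's only green lid is at (300,133), on a jar on the tray at 58° about the tray centre (0.605, -0.022). The blue (185,146), pink (204,248) and purple (235,288) lids are loose lookalikes. The front direction is about 173.5°, so the tray needs about +115.5° counter-clockwise. I'll use the notch at -152°.

{"fn": "arm_command", "kwargs": {"series": "-27 -19 0 0 232;-27 -19 0 0 232;-27 -19 0 0 232;-27 -19 0 0 232;-27 -19 0 0 232;-27 -19 0 0 232;-27 -19 0 0 232;-27 -19 0 0 232;-27 -19 0 0 232;-27 -19 0 0 232;-27 -19 0 0 232;-27 -19 0 0 232;-27 -19 0 0 232;-27 -19 0 0 232;0 0 0 0 232;0 0 0 0 232"}}

```text
time_s: 1.43
tool_pos: [0.4995, 0.2017, 0.2223]
tool_rot: [-180.0, -0.0, 156.5]
force: [0.0, 0.5, 0.0]
grip_width: 0.0081
grasp_force: 0.0
```

{"fn": "arm_command", "kwargs": {"series": "0 0 0 0.125 232;0 0 0 0.125 232;0 0 0 0.125 232;0 0 0 0.125 232;0 0 0 0.125 232;0 0 0 0.125 232;0 0 0 0.125 232;0 0 0 0.125 232;0 0 0 0.125 232;0 0 0 0.125 232;0 0 0 0.125 232;0 0 0 0.125 232;0 0 0 0.125 232;0 0 0 0.125 232;0 0 0 0.125 232;0 0 0 0.125 232;0 0 0 0.125 232;0 0 0 0.123 232;0 0 0 0 232;0 0 0 0 232"}}

```text
time_s: 3.1
tool_pos: [0.4979, 0.2055, 0.2223]
tool_rot: [-180.0, 0.0, 28.3]
force: [0.6, -0.6, -0.2]
grip_width: 0.0079
grasp_force: 0.0
```

{"fn": "arm_command", "kwargs": {"series": "-16.5 25.1 0 0 232;-16.5 25.1 0 0 232;-16.5 25.1 0 0 232;-16.5 25.1 0 0 232;-16.5 25.1 0 0 232;-16.5 25.1 0 0 232;-16.5 25.1 0 0 232;-16.5 25.1 0 0 232;-16.5 25.1 0 0 232;-16.5 25.1 0 0 232;0 0 25 0 232;0 0 25 0 232;0 0 25 0 232;0 0 25 0 232;0 0 0 0 232;0 0 0 0 232;0 0 0 0 232"}}

```text
time_s: 4.52
tool_pos: [0.4718, -0.0948, 0.1238]
tool_rot: [180.0, -0.1, 28.1]
force: [0.6, 0.3, 0.8]
grip_width: 0.008
grasp_force: 0.0
```

```bash
python3 - <<'E'
from h import *
o=telemetry.get_obs();print(o['tool_pos'],o['tool_rot'],o['force'])
im=cams.read_camera('wrist');c=cams.calibration('wrist')
T=np.linalg.inv(c['hand_eye']); 
# expected notch -152 corners drawn as dots (z=0.052), tool frame
Rt=R.from_euler('xyz',o['tool_rot'],degrees=True).as_matrix()
a=np.radians(-152);e=np.array([np.cos(a),np.sin(a)]);t=np.array([-e[1],e[0]])
for rr in(.134,.160):
  for s in(-.025,.025):
    w=np.r_[np.array([.6055,-.0225])+rr*e+s*t,.052]
    p=T@np.r_[Rt.T@(w-o['tool_pos']),1]; q=c['K']@p[:3]; q=q[:2]/q[2]; print(q.round(0)); 
    if abs(q).max()<2000: cv2.circle(im,tuple(int(v) for v in q),3,(255,0,255),-1)
cv2.imwrite('pics/w1.png',im)
E
```

```text
[ 0.47184647 -0.09475988  0.12383793] [ 1.79952843e+02 -8.39273249e-02  2.81159674e+01] [0.60288564 0.31255814 0.75710624]
[285. 184.]
[356. 185.]
[286. 219.]
[355. 219.]
```

View pics/w1.png

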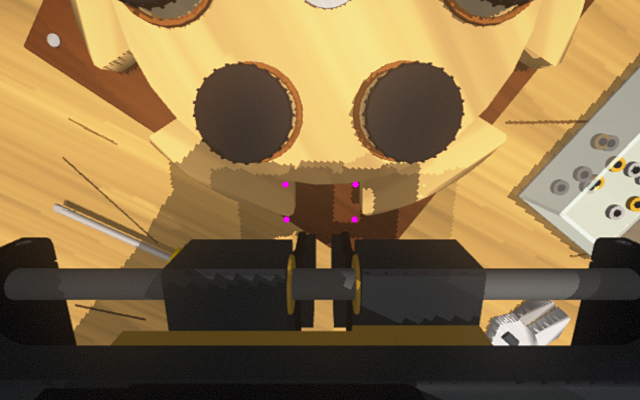

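```bash
python3 - <<'E'
import cv2
im=cv2.imread('pics/w1.png');cv2.imwrite('pics/w1c.png',cv2.resize(im[150:260,250:400],None,fx=5,fy=5,interpolation=cv2.INTER_NEAREST))
E
```

```text
(no output)
```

View pics/w1c.png

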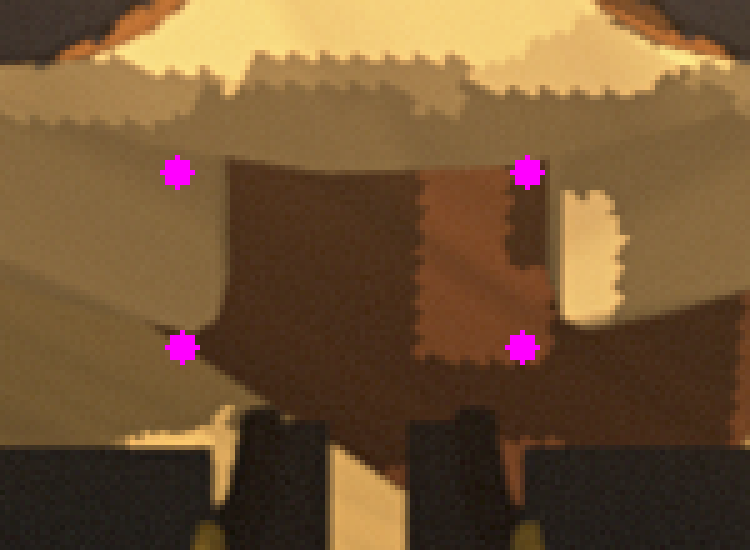

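The wrist picture shows the notch at x 295–360 and rows 183–215. That is about 4 mm further along tool +y and 2 mm further inward than I predicted, so I'll shift by that much and descend.

{"fn": "arm_command", "kwargs": {"series": "2 3.7 0 0 232;0 0 20 0 232;0 0 20 0 232;0 0 20 0 232;0 0 10 0 232;0 0 9 0 232;0 0 8 0 232;0 0 0 0 232;0 0 0 0 232"}}

```text
time_s: 5.32
tool_pos: [0.4748, -0.0974, 0.0359]
tool_rot: [180.0, -0.0, 28.0]
force: [-0.5, -0.4, -0.1]
grip_width: 0.0076
grasp_force: 0.0
```

{"fn": "arm_command", "kwargs": {"series": "0 1.5 0 -0.01 232;0 1.5 0 -0.01 232;0 1.5 0 -0.01 232;0 1.5 0 -0.01 232;0 2.3 0 -0.015 232;0.1 3 0 -0.02 232;0.1 3 0 -0.02 232;0.1 3 0 -0.02 232;0.1 3 0 -0.02 232;0.1 3 0 -0.02 232;0.1 3 0 -0.02 232;0.1 3 0 -0.02 232;0.1 3 0 -0.02 232;0 2.3 0 -0.015 232;0 1.5 0 -0.01 232;0 0 0 0 232;0 0 0 0 232;0 0 0 0 232"}}

```text
time_s: 6.82
tool_pos: [0.4955, -0.1265, 0.0356]
tool_rot: [180.0, -0.0, 41.8]
force: [0.5, -0.5, 0.1]
grip_width: 0.0077
grasp_force: 0.0
```

```bash
cat >> h.py <<'E'
def status(name):
    o=telemetry.get_obs();d=o['tool_pos'][:2]-[.6055,-.0225]
    print('tool r',np.hypot(*d).round(4),'ang',np.degrees(np.arctan2(d[1],d[0])).round(1),'yaw',o['tool_rot'][2].round(1),'F',o['force'].round(1))
    im=cams.read_camera('top');cv2.imwrite(f'pics/{name}.png',im);g,b,br=measure(im)
    for x in g:
        p=ray('top',x[1],.088)-[.6055,-.0225];print('green',x[0],np.hypot(*p).round(4),np.degrees(np.arctan2(p[1],p[0])).round(1))
E
python3 -c "from h import *;status('t1')"
```

```text
tool r 0.1514 ang -136.6 yaw 41.8 F [ 0.5 -0.5  0.1]
green 539 0.0965 67.4
```

{"fn": "arm_command", "kwargs": {"series": "0.1 2.3 0 -0.015 232;0.1 3.8 0 -0.025 232;0.1 5.3 0 -0.035 232;0.1 5.3 0 -0.035 232;0.1 5.3 0 -0.035 232;0.1 5.3 0 -0.035 232;0.1 5.3 0 -0.035 232;0.1 5.3 0 -0.035 232;0.1 5.3 0 -0.035 232;0.1 5.3 0 -0.035 232;0.1 5.3 0 -0.035 232;0.1 5.3 0 -0.035 232;0.1 5.3 0 -0.035 232;0.1 5.3 0 -0.035 232;0.1 5.3 0 -0.035 232;0.1 5.3 0 -0.035 232;0.1 3.8 0 -0.025 232;0.1 2.3 0 -0.015 232;0 0 0 0 232;0 0 0 0 232"}}

```text
time_s: 8.53
tool_pos: [0.568, -0.1714, 0.0355]
tool_rot: [180.0, 0.0, 74.4]
force: [-0.7, -0.2, 0.0]
grip_width: 0.008
grasp_force: 0.0
```

```bash
python3 -c "from h import *;status('t2')"
```

```text
tool r 0.1536 ang -104.1 yaw 74.4 F [-0.7 -0.2  0. ]
green 541 0.0964 100.5
```

{"fn": "arm_command", "kwargs": {"series": "0.2 2.3 0 -0.015 232;0.2 3.8 0 -0.025 232;0.2 5.3 0 -0.035 232;0.2 5.3 0 -0.035 232;0.2 5.3 0 -0.035 232;0.2 5.3 0 -0.035 232;0.2 5.3 0 -0.035 232;0.2 5.3 0 -0.035 232;0.2 5.3 0 -0.035 232;0.2 5.3 0 -0.035 232;0.2 5.3 0 -0.035 232;0.2 5.3 0 -0.035 232;0.2 5.3 0 -0.035 232;0.2 5.3 0 -0.035 232;0.2 5.3 0 -0.035 232;0.2 5.3 0 -0.035 232;0.2 3.8 0 -0.025 232;0.2 2.3 0 -0.015 232;0 0 0 0 232;0 0 0 0 232"}}

```text
time_s: 10.25
tool_pos: [0.6533, -0.1678, 0.0355]
tool_rot: [180.0, -0.0, 107.1]
force: [-0.6, -0.7, -0.4]
grip_width: 0.0079
grasp_force: 0.0
```

```bash
python3 -c "from h import *;status('t3')"
```

```text
tool r 0.153 ang -71.8 yaw 107.1 F [-0.6 -0.7 -0.4]
green 550 0.0968 133.8
```

{"fn": "arm_command", "kwargs": {"series": "0.2 2.3 0 -0.015 232;0.2 3.8 0 -0.025 232;0.2 5.3 0 -0.035 232;0.2 5.3 0 -0.035 232;0.2 5.3 0 -0.035 232;0.2 5.3 0 -0.035 232;0.2 5.3 0 -0.035 232;0.2 5.3 0 -0.035 232;0.2 5.3 0 -0.035 232;0.2 5.3 0 -0.035 232;0.2 5.3 0 -0.035 232;0.2 5.3 0 -0.035 232;0.2 5.3 0 -0.035 232;0.2 5.3 0 -0.035 232;0.2 5.3 0 -0.035 232;0.2 5.3 0 -0.035 232;0.2 3.8 0 -0.025 232;0.2 2.3 0 -0.015 232;0 0 0 0 232;0 0 0 0 232"}}

```text
time_s: 11.97
tool_pos: [0.7233, -0.119, 0.0355]
tool_rot: [180.0, -0.0, 139.7]
force: [0.0, -0.1, -0.1]
grip_width: 0.0079
grasp_force: 0.0
```

```bash
python3 -c "from h import *;status('t4')"
```

```text
tool r 0.1522 ang -39.3 yaw 139.7 F [ 0.  -0.1 -0.1]
green 525 0.0967 167.0
```

{"fn": "arm_command", "kwargs": {"series": "0.1 1.5 0 -0.01 232;0.1 2.3 0 -0.015 232;0.1 2.3 0 -0.015 232;0.1 2.3 0 -0.015 232;0.1 2.3 0 -0.015 232;0.1 2.3 0 -0.015 232;0.1 2.3 0 -0.015 232;0.1 1.5 0 -0.01 232;0.1 1.5 0 -0.01 232;0 0 0 0 232;0 0 0 0 232;0 0 0 0 232"}}

```text
time_s: 13.02
tool_pos: [0.7335, -0.104, 0.0355]
tool_rot: [180.0, -0.0, 146.6]
force: [-0.3, 0.4, 1.0]
grip_width: 0.008
grasp_force: 0.0
```

```bash
python3 -c "from h import *;status('t5')"
```

```text
tool r 0.1518 ang -32.5 yaw 146.6 F [-0.3  0.4  1. ]
green 336 0.0966 169.1
```

{"fn": "arm_command", "kwargs": {"series": "0 -2 0 0 232;0 -2 0 0 232;0 0 0 0 232;0 0 -15 0 232;0 0 -20 0 232;0 0 -25 0 232;0 0 -25 0 232;0 0 -25 0 232;-25 25 0 0 232;-25 25 0 0 232;-25 25 0 0 232;0 30 0 0 232;0 30 0 0 232;0 0 0 0 232;0 0 0 0 232"}}

```text
time_s: 14.32
tool_pos: [0.869, -0.0324, 0.1453]
tool_rot: [179.9, -0.1, 146.9]
force: [-0.3, -0.1, 0.0]
grip_width: 0.0076
grasp_force: 0.0
```

```bash
python3 - <<'E'
from h import *
status('t6')
cv2.imwrite('pics/t6c.png',cv2.resize(cv2.imread('pics/t6.png')[50:330,170:510],None,fx=2,fy=2))
E
```

```text
tool r 0.2637 ang -2.2 yaw 146.9 F [-0.3 -0.1  0. ]
```

View pics/t6c.png

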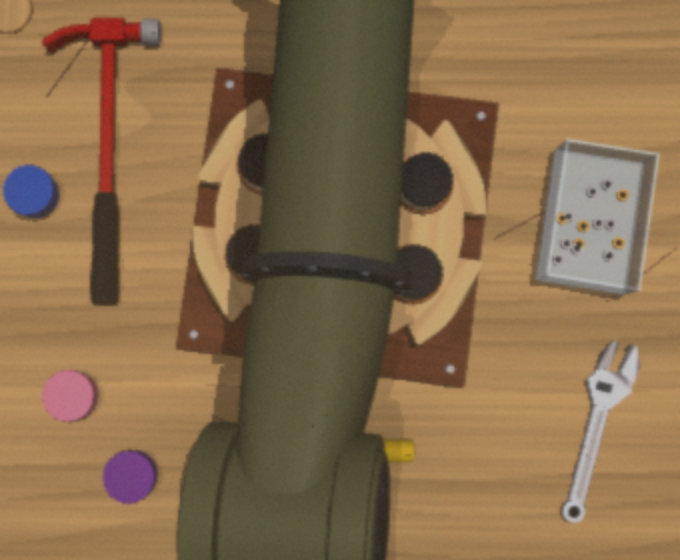

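The arm hides the tray in this view. I'll move it to the left so the tray can be seen.

{"fn": "arm_command", "kwargs": {"series": "0 0 -20 0 232;0 0 -20 0 232;33.5 12.5 0 0 232;33.5 12.5 0 0 232;33.5 12.5 0 0 232;33.5 12.5 0 0 232;33.5 12.5 0 0 232;33.5 12.5 0 0 232;33.5 12.5 0 0 232;33.5 12.5 0 0 232;33.5 12.5 0 0 232;33.5 12.5 0 0 232;33.5 12.5 0 0 232;33.5 12.5 0 0 232;33.5 12.5 0 0 232;33.5 12.5 0 0 232;33.5 12.5 0 0 232;0 0 0 0 232;0 0 0 0 232"}}

```text
time_s: 15.95
tool_pos: [0.55, 0.3987, 0.1869]
tool_rot: [179.9, -0.0, 146.8]
force: [0.8, -1.0, 0.2]
grip_width: 0.0079
grasp_force: 0.0
```

```bash
python3 - <<'E'
from h import *
status('t7')
im=cv2.imread('pics/t7.png');g,b,br=measure(im)
for x in g+b: p=ray('top',x[1],.088)-[.6055,-.0225];print(x[0],np.hypot(*p).round(4),np.degrees(np.arctan2(p[1],p[0])).round(1))
p=ray('top',g[0][1],.088)-[.6055,-.0225] if g else None
a=np.radians(-6.5)
if g: print('y in base',-np.sin(a)*p[0]+np.cos(a)*p[1])
cv2.imwrite('pics/t7c.png',cv2.resize(im[50:330,170:510],None,fx=2,fy=2))
E
```

```text
tool r 0.4248 ang 97.5 yaw 146.8 F [ 0.8 -1.   0.2]
green 551 0.0973 174.0
551 0.0973 174.0
509 0.0968 -7.0
451 0.097 52.9
490 0.098 -66.9
y in base -0.0007740914188883261
```

View pics/t7c.png

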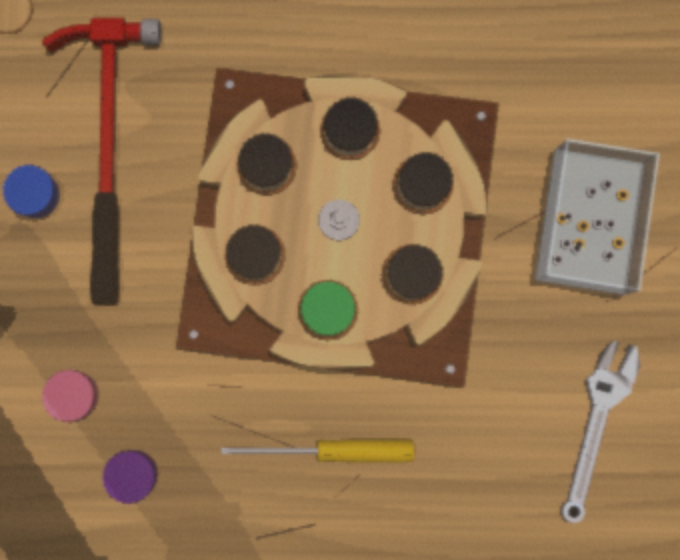

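The green lid (crop pixel 328,308) is centred on the front edge, about 1 mm off the centre line. All the jars are seated, and the tools and the parts bin are where they were. Handing in.

```bash
python3 -c "from cell import env;print(env.sign_off())"
```

```text
the job is handed in; nothing more can be done
None
```

I turned the tray about 116° counter-clockwise by one rim notch; the green-lidded jar now faces front, about 1 mm off the centre line by the last camera check, and the job is handed in (no verdict was returned).

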